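Prop the hub fixture with its crank-down stabiliser leg

TASK

Lay the loose wooden packing block flat on the bench under the foot of the stabiliser leg so that the whole foot will land on it, then take the crank handle on top of the leg and wind the foot down, clockwise from above, until it has met the block and bears on it firmly with about 70 N: you feel the crank grow about 6 N heavier at the handle than it ran in the air, and must not force it much further. Let go and leave the leg standing on the block; leave the other things on the bench alone.

Things in the scene. Friction and masses are not known exactly. Their poses are not given: they have to be found in the camera images.
- jack: Hub fixture fixed to the bench. Origin: on the bench exactly under the axis of its upright stabiliser leg (66 mm thick); z up. From a column on the -y side a grey arm, 36 mm thick, underside 147 mm above the bench, runs along y to the leg; the -x, +x and +y sides of the leg are open. Friction in the gears holds the leg where it is when the handle is let go; over 110 N of foot load strains it.
- column (a point): Axis of the fixture's column at bench level, 230 mm to the -y side of the leg: base plate 120 mm square, grey column 60 mm square, on top a flat brake disc 210 mm across (205 to 217 mm high) with a hub up to 255 mm high. Keep clear of it.
- leg_end (a point): Lower end of the leg's fixed outer tube, on its axis, 120 mm above the bench. Below it a ram (42 mm) and threaded stem carry the round foot, 40 mm across, on the same axis. Its rubber sole starts 54 to 94 mm above the bench; its height is not reported and cannot be told from the handle's angle (the stem's setting varies). From contact on, the sole gives about 1 mm per 12 N.
- crank_axis (a point): Centre of the crank's vertical shaft, on the leg's axis, at the crank arm's top face, 266 mm above the bench (gearbox under it 74 mm square). Clockwise from above lowers the foot 5 mm per rad; contact may take nearly two turns. In the air the handle needs a steady 9 N or so along its circle (less is felt at rest); each 10 N of foot load adds 0.9 N, so 70 N adds 6 N, reached about 1.2 rad after contact.
- handle (a point): Centre, half-way up, of the crank's upright handle, 291 mm above the bench: a black cylinder 22 mm across and 46 mm high, spinning freely on its vertical pin (its orientation means nothing), at the end of the level crank arm, 55 mm from the leg's axis. It goes round with the crank.
- block_mid (a point): Centre (half-way up) of the loose packing block: plain light wood, 220 mm long along its x, 60 mm wide along its y, 40 mm high, about 0.4 kg, lying flat on the bench to the +y side of the fixture.
- block: The same packing block; origin at the centre of its underside, same axes.
- mug: Bystander, leave alone: blue ceramic mug, 80 mm wide, 90 mm high; origin at its underside.
- jar: Bystander, leave alone: glass jar with a steel cap, 68 mm wide, 80 mm high; origin at its underside.
- can: Bystander, leave alone: can, 66 mm wide, 190 mm high; origin at its underside.
- wrench: Bystander, leave alone: steel wrench lying flat; origin at its underside.
- driver: Bystander, leave alone: screwdriver with a black handle, lying; origin at its underside.
- collar: Bystander, leave alone: steel ring, 90 mm outside, 30 mm high; origin at its underside.
- hammer: Bystander, leave alone: hammer with a wooden handle, lying; origin at its underside.
Things that resemble listed ones, but are neither listed nor needed, are in the scene too. Of the things shaped like the block, the wooden one is meant.

How it is judged:
By the outcome, as a careful person would: the job done as asked, in the order asked, and still so for the second after the job is handed in, with the robot touching nothing.
It also fails if it takes over 72 s, if anything falls off the work surface, if the arm or the gripper's body presses on something with over 40 N, if the wrist force passes 120 N, or if a joint passes its speed limit or range.

ROBOT

A 6-joint arm with a two-finger parallel gripper is mounted at the origin on the work surface. World frame = base frame: x ahead of the robot, y to its left, z up, the work surface at z = 0. Lengths are in mm, angles in rad, forces in N, time in s.
With the tool pointing down it reaches from about 350 to 725 mm from the base axis. Payload 4.3 kg.
Tool frame: the origin (TCP) lies between the finger pads; the fingertips stand 8 mm ahead of it and the grasp point (between the pads) lies 11 mm behind it; z points along the fingers, x is the direction in which the jaws open and shut, and the axes are right-handed (so a half turn about z gives the same grasp; the last joint's range is limited). The gripper opens to 85 mm and grips with 20 to 120 N. Pads are 22 mm wide; open, the fingers measure 114 mm over their backs; the gripper's body (76 mm by 85 mm) begins 54 mm behind the grasp point. The pads swing forward as they close: fully open they stand 13 mm farther back than shut.
Start: joints at [1.052, 0.377, 0.081, 1.274, 0, 1.46], TCP at [228.578, 527.654, 239.329] pointing down, gripper open.
Joint ranges: [-2.72, 2.72], [-0.84, 1.66], [-1.02, 1.22], [-1.77, 2.12], [-1.37, 1.28], [-3.14, 3.14]. Speed limits (rad/s): [2.57, 2.57, 3.14, 3.14, 3.14, 3.14].

INTERFACE

Orientations are given as a unit quaternion [x, y, z, w].
In Python, from workcell import robot gives the robot as it stands.
- The arm moves only by the shell command python3 -m inch 'ROWS'. ROWS is JSON, one flat list of numbers, 5 for each row, row after row: the gripper command: -1 is shut, 1 is fully open, values between are in proportion, then the shift along the tool's x, y, z in cm, then the turn about the tool's z in rad. A call has 1 to 10 rows; each row is the pose to reach, as a shift and turn from the pose commanded when the call began, along the tool's axes at that moment; what a row does not reach only later rows make up. A row lasts 1/12 s, in which the tool goes at most 41.7 mm and 7.16 degrees, less where a joint would pass 70% of its speed; a pose out of reach is approached as far as the arm can. A call with a gripper value outside its range is refused whole. The fingers move at their own pace and stop on an object; the grip force is fixed at half the most. Time passes only in rows, so rows that repeat a pose let the fingers close. It gives the time, the measured TCP pose, the force and the opening at its end, in the units of the state.
- robot.get_state(): the state, without advancing time (a new reading comes with each control period).
- robot.get_image(name): name is "side" or "top" or "wrist"; returns a dict with "image" (480x640x3 uint8, red, green, blue), "z_map" (480x640 float32, mm along the optical axis (not along the pixel's ray), 0 where there is no reading), "fov_y" (degrees; the focal length in pixels is half the picture's height over the tangent of half this angle, whatever the lens; pixels are square), "cx", "cy" (the principal point, pixels), "dist" ([k1, k2, p1, p2, k3] as OpenCV has them; the pictures are not rectified), "rvec" (rotation vector, rad) and "tvec" (3), from world to camera coordinates, as OpenCV has them. Camera axes: x right, y down, z forward; pixel columns grow to the right and rows downward; lengths in mm; the calibration is good to about 2 mm. A picture is of the moment at which its call begins.
- robot.close_job(): hands the job in, once; it reports no verdict.
The state is a dict: "time_s": time; "qpos": joint angles; "joint_velocities": joint speeds; "joint_efforts": joint torques, N m; "tool_pos": TCP position; "ee_rot": TCP orientation; "contact_force": force on the tool from outside, world axes, zero at the start; "ft_torque": the same for the moment, N m; "finger_gap": opening from 0.0 (shut) to 1.0 (fully open).
Only numpy, scipy, OpenCV 4.12 (cv2) and the standard library are available. Lean on these libraries where they do the work, as an engineer would, in place of code of your own. Each camera call takes 0.05 s, during which the arm holds its last target.

## Working session

There is one attempt and no reset: what is moved stays moved. The work goes in short steps, Python scripts to look and compute and a shell command to move; the robot and the scene stay as the last step left them, time stands still between calls to the robot, and variables do not carry over. Pictures are saved under pics/ and viewed, and the job is handed in when it is done.

```bash
ls; mkdir -p pics; cat > h.py <<'E'
import numpy as np, cv2, pickle
from workcell import robot
def cam(n, save=None):
    d=robot.get_image(n)
    pickle.dump(d,open(f'{n}.pkl','wb'))
    if save: cv2.imwrite(f'pics/{save}.png',d['image'][:,:,::-1])
    return d
def load(n): return pickle.load(open(f'{n}.pkl','rb'))
def K(d):
    f=240/np.tan(np.radians(d['fov_y'])/2)
    return np.array([[f,0,d['cx']],[0,f,d['cy']],[0,0,1.]])
def ray(d,u,v):
    p=cv2.undistortPoints(np.array([[[u,v]]],float),K(d),np.array(d['dist'],float))[0,0]
    R=cv2.Rodrigues(np.array(d['rvec'],float))[0]; t=np.array(d['tvec'],float).ravel()
    return -R.T@t, R.T@np.array([p[0],p[1],1.])
def atz(d,u,v,z):
    c,r=ray(d,u,v); return c+r*(z-c[2])/r[2]
def depth(d,u,v):
    c,r=ray(d,u,v); return c+r*d['z_map'][int(v),int(u)]
def proj(d,P):
    return cv2.projectPoints(np.array(P,float).reshape(-1,1,3),np.array(d['rvec'],float),np.array(d['tvec'],float),K(d),np.array(d['dist'],float))[0][:,0]
def crop(d,u0,v0,u1,v1,s,name):
    im=d['image'][v0:v1,u0:u1,::-1]
    cv2.imwrite(f'pics/{name}.png',cv2.resize(im,None,fx=s,fy=s,interpolation=cv2.INTER_CUBIC))
E
python3 - <<'E'
from h import *
for n in ['top','side','wrist']: cam(n,n+'0')
s=robot.get_state()
print(s)
E
```

```text
pics
{'time_s': 0.15, 'qpos': array([1.05169989e+00, 3.77871256e-01, 7.99485120e-02, 1.27439126e+00,
       2.25079210e-05, 1.46048310e+00]), 'joint_velocities': array([-0.00020115, -0.00322845,  0.00236744,  0.0011485 ,  0.00096659,
       -0.00118268]), 'joint_efforts': array([ 1.05567178e-03, -4.64034820e+01,  2.70170403e+01,  1.38683032e-02,
       -1.24187281e-04, -9.89901494e-07]), 'tool_pos': array([228.31573386, 527.20867495, 238.59529416]), 'ee_rot': array([ 8.35910372e-01,  5.48865443e-01, -6.81420540e-04,  3.34105861e-04]), 'contact_force': array([-0.51582723, -0.4195166 , -0.4784721 ]), 'ft_torque': array([0.06899993, 0.02243535, 0.0447467 ]), 'finger_gap': 0.9987957638128924}
```

View pics/top0.png

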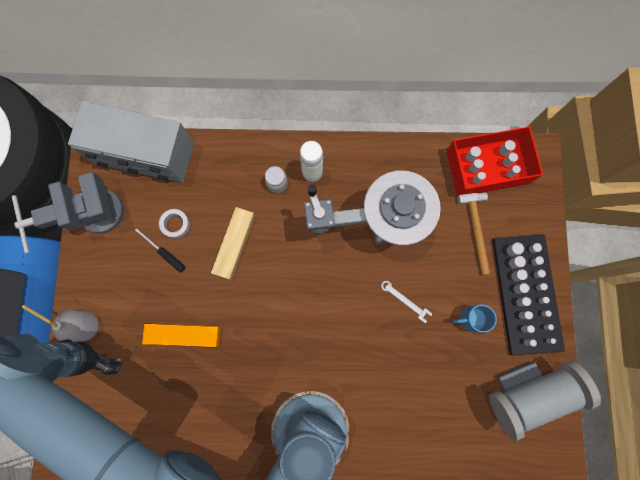

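View pics/side0.png

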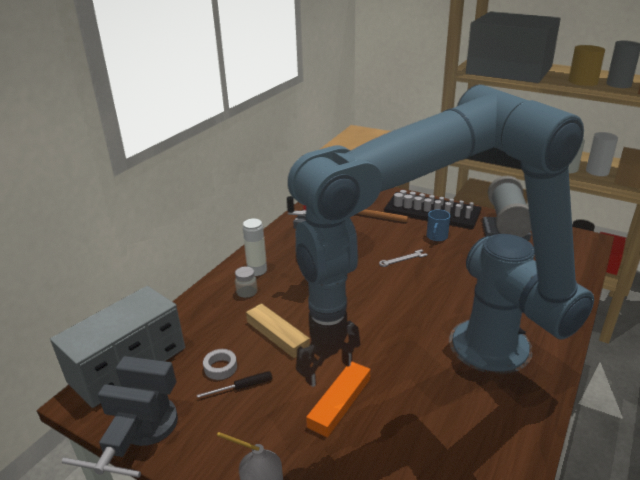

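View pics/wrist0.png

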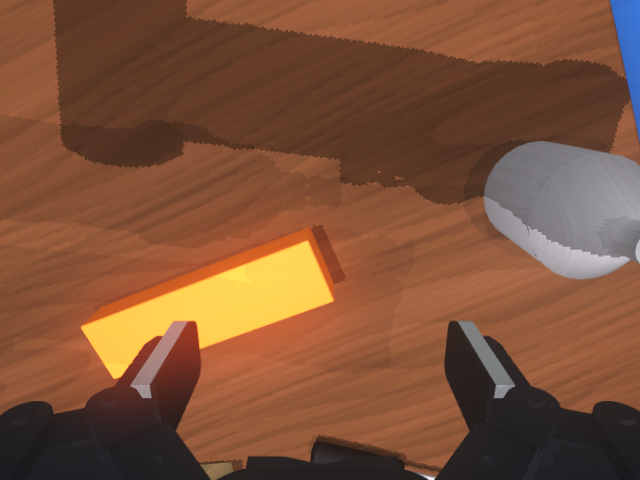

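Candidates for the block: plain light wood bar at top (233,243), orange bar at top (181,335). The wooden one is meant. I'll check it and the jack in close crops.

```bash
python3 - <<'E'
from h import *
d=load('top')
crop(d,190,130,350,250,5,'jack0'); crop(d,195,195,275,290,6,'blk0')
E
```

```text
(no output)
```

View pics/jack0.png

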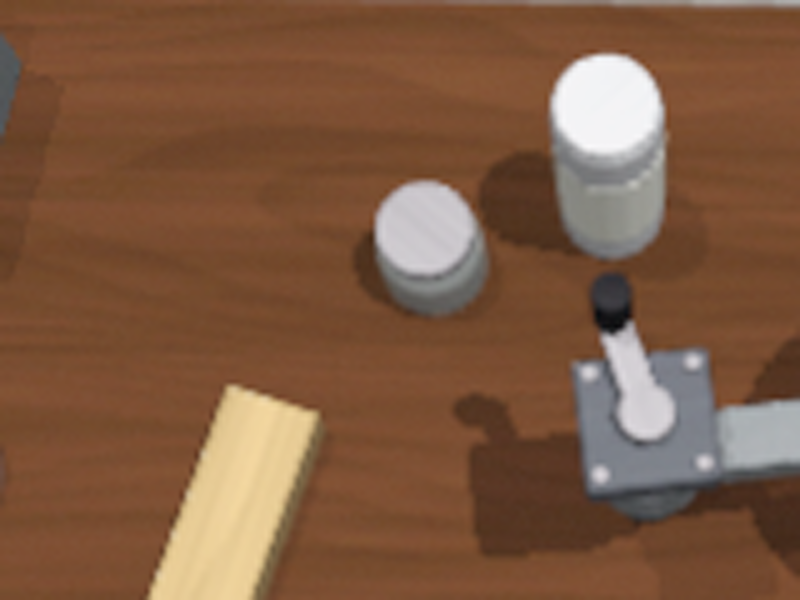

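View pics/blk0.png

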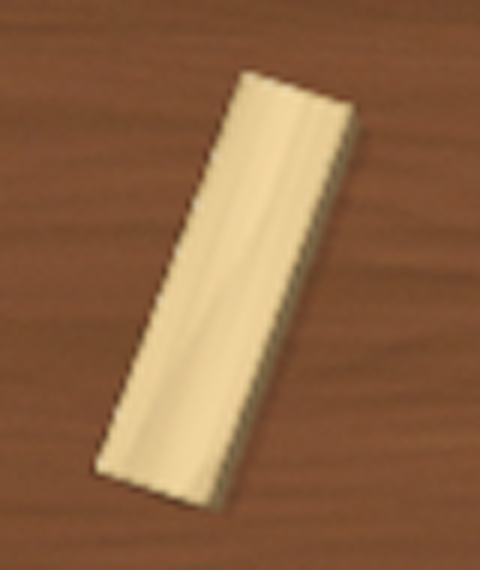

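The wooden bar has top-face corners at about (236,207), (254,212), (230,279), (211,273). The crank hub is at (319,212) and the handle top at (312,187).

```bash
python3 - <<'E'
from h import *
d=load('top')
cs=np.array([atz(d,*p,40)[:2] for p in [(236,206.8),(254.2,212.4),(230,279.3),(211,273)]])
print(cs, cs.mean(0), [np.linalg.norm(cs[i]-cs[(i+1)%4]) for i in range(4)])
l=(cs[0]+cs[1]-cs[2]-cs[3])/2; print('long dir deg',np.degrees(np.arctan2(l[1],l[0])))
ax=atz(d,319.2,212,266); print('axis',ax)
h=atz(d,312.2,186.5,314); print('handle top',h,np.linalg.norm((h-ax)[:2]))
print('column hub',atz(d,405,201,255))
# gearbox corners z? 
for p in [(190+573/5,130+362/5),(190+708/5,130+350/5),(190+722/5,130+482/5),(190+590/5,130+496/5)]: print(depth(d,*p),atz(d,*p,256))
for n,p,z in [('jar',(190+427/5,130+228/5),80),('can',(190+607/5,130+105/5),190)]: print(n,atz(d,*p,z))
from scipy.spatial.transform import Rotation as R
s=robot.get_state(); print(R.from_quat(s['ee_rot']).as_matrix())
c=ray(d,320,240)[0];print('cam',c, ray(load('side'),320,240)); 
E
```

```text
[[673.75746841 245.37054564]
 [656.76804746 187.6761059 ]
 [445.56586479 252.67132489]
 [463.93435223 311.56738184]] [560.00643322 249.32133957] [np.float64(60.14390078357561), np.float64(220.97678713687816), np.float64(61.693977471909214), np.float64(220.01763839909492)]
long dir deg -17.30710510581271
axis [605.25414367 -17.66318598 266.        ]
handle top [660.15701844   1.10712508 314.        ] 58.02284235644887
column hub [ 642.1272938  -246.67405201  255.        ]
[703.92388318  32.44693423  -4.42086057] [633.46664862  21.96510338 256.        ]
[643.60510677 -50.34975784 247.88003607] [641.35628745 -50.20138271 256.        ]
[575.27600475 -59.31631358 228.11059042] [569.18432953 -58.61637565 256.        ]
[565.43460623  12.01472175 232.0723667 ] [560.37912658  11.25937628 256.        ]
jar [764.72327548 121.10720004  80.        ]
can [803.74043398   8.58586804 190.        ]
[[ 3.97492522e-01  9.17605088e-01 -7.72454671e-04]
 [ 9.17604178e-01 -3.97493228e-01 -1.30658148e-03]
 [-1.50597132e-03 -1.89451264e-04 -9.99998848e-01]]
cam [ 299.83841432  -27.66833373 1489.14166998] (array([-194.47211113, 1257.91572753, 1097.79711059]), array([ 0.43555206, -0.7291558 , -0.52797904]))
```

```bash
python3 -m inch '[1,-13.2,34,0,-0.106, 1,-13.2,34,0,-0.106, 1,-13.2,34,0,-0.106, 1,-13.2,34,0,-0.106, 1,-13.2,34,0,-0.106, 1,-13.2,34,0,-0.106, 1,-13.2,34,0,-0.106, 1,-13.2,34,0,-0.106, 1,-13.2,34,0,-0.106, 1,-13.2,34,0,-0.106]'
python3 -m inch '[1,0,0,5,0, 1,0,0,10,0, 1,0,0,14,0, 1,0,0,14,0]'
python3 - <<'E'
from h import *
cam('wrist','w1'); d=cam('top','t1'); cam('side','s1')
crop(d,170,130,350,265,4,'t1c')
E
```

```text
time_s: 0.98
tool_pos: [492.0, 267.1, 238.7]
ee_rot: [0.808, 0.59, 0.0, 0.001]
contact_force: [0.2, -0.2, 0.2]
finger_gap: 1.001
time_s: 1.32
tool_pos: [483.6, 270.0, 93.3]
ee_rot: [0.806, 0.592, -0.004, -0.001]
contact_force: [0.2, -1.0, -0.6]
finger_gap: 1.004
```

View pics/t1c.png

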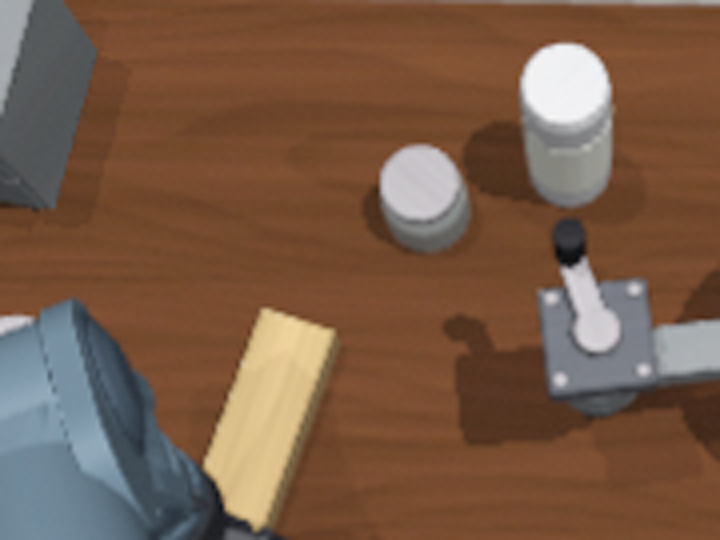

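View pics/w1.png

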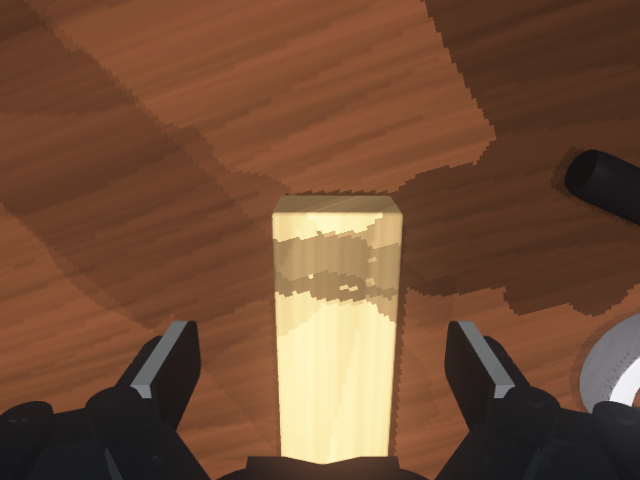

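View pics/s1.png

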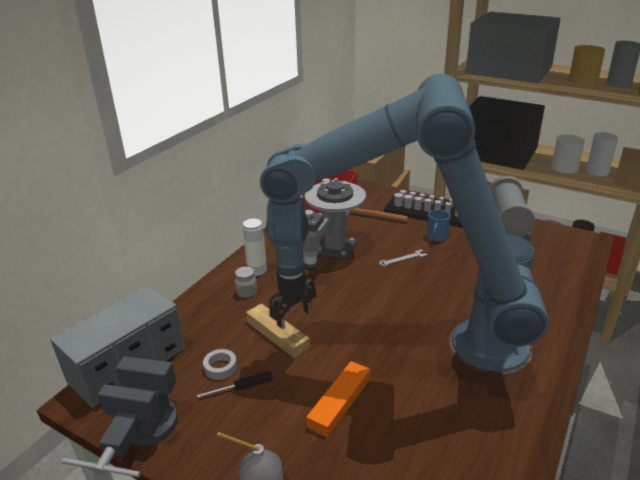

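The wooden block is between the fingers; its end is at wrist (273–403, 212), slightly right of the fingers' middle at 322. Side view shows the jack beyond it at (315,235). Now to fix the offset.

```bash
python3 - <<'E'
from h import *
d=load('wrist')
for p in [(273,212),(403,212),(281,455),(390,455)]: print(atz(d,*p,40), depth(d,p[0]+(6 if p[0]<330 else -6),p[1]+4))
s=robot.get_state();print(s['tool_pos'],s['ee_rot'],s['joint_velocities'].round(3))
from scipy.spatial.transform import Rotation as R
print(R.from_quat(s['ee_rot']).as_matrix().round(3))
E
```

```text
[446.24698675 257.51651921  40.        ] [448.96579837 259.36620316  39.28085717]
[463.59942101 313.49801334  40.        ] [464.97052564 310.55870578  38.76757412]
[578.18889803 215.65997149  40.        ] [473.19989659 265.54399578 158.10933023]
[595.88590139 273.40940071  40.        ] [478.21383477 284.92718691 158.99550442]
[486.07992675 271.10144756  97.86306135] [ 8.05513830e-01  5.92572946e-01 -2.08952429e-03 -6.38068285e-04] [-0.    -0.038  0.075  0.017 -0.001  0.   ]
[[ 0.298  0.955 -0.004]
 [ 0.955 -0.298 -0.001]
 [-0.003 -0.004 -1.   ]]
```

```bash
python3 -m inch '[1,0.4,0.1,0,0, 1,0.4,0.1,3,0, 1,0.4,0.1,6,0, 1,0.4,0.1,8,0, 1,0.4,0.1,8.1,0, 1,0.4,0.1,8.1,0, 1,0.4,0.1,8.1,0, 1,0.4,0.1,8.1,0]'
python3 -m inch '[-1,0.4,0.1,0,0, -1,0.4,0.1,0,0]' --help 2>/dev/null | head -0; python3 - <<'E'
from h import *
s=robot.get_state();print(s['time_s'],s['tool_pos'],s['contact_force'])
cam('wrist','w2')
E
```

```text
time_s: 2.13
tool_pos: [492.6, 276.0, 20.9]
ee_rot: [0.806, 0.592, 0.002, 0.001]
contact_force: [0.8, 0.1, -0.1]
finger_gap: 0.999
2.1333 [492.55787333 276.03409112  20.94601202] [ 0.76281879  0.06293236 -0.12081841]
```

View pics/w2.png

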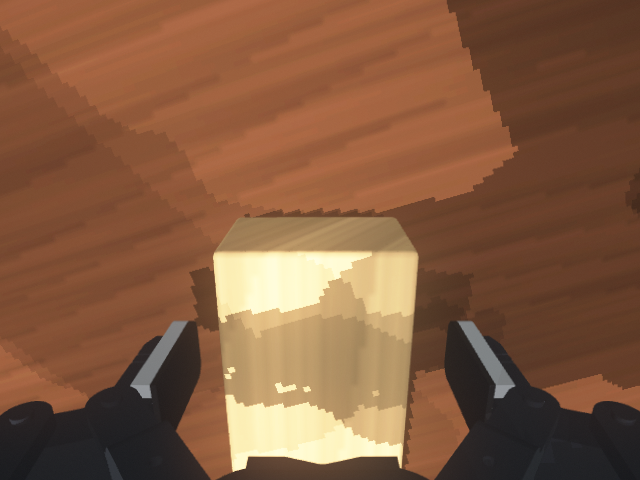

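The block is centred between the fingers (213–418 at row 253, middle 316). Now to close the gripper.

```bash
python3 -m inch '[-1,0,0,0.2,0, -1,0,0,0.2,0, -1,0,0,0.2,0, -1,0,0,0.2,0, -1,0,0,0.2,0, -1,0,0,0.2,0, -1,0,0,0.2,0, -1,0,0,0.2,0]'
python3 - <<'E'
from h import *
d=cam('wrist','w3'); s=robot.get_state()
from scipy.spatial.transform import Rotation as R
print(s['tool_pos'],R.from_quat(s['ee_rot']).as_matrix().round(3), s['contact_force'])
# side camera: where is jack
d=load('side')
crop(d,220,160,400,295,4,'s1c')
for h in (0,40,120,266): print(h,proj(d,[604,-19,h]))
E
```

```text
time_s: 2.85
tool_pos: [490.9, 275.1, 17.3]
ee_rot: [0.806, 0.592, 0.001, 0.0]
contact_force: [-1.4, -0.6, 5.2]
finger_gap: 0.689
[490.85314135 275.01173961  17.26087366] [[ 0.298  0.954  0.001]
 [ 0.954 -0.298  0.   ]
 [ 0.001  0.001 -1.   ]] [-0.26399534  0.11286496  5.37408912]
0 [[311.96704979 281.6585223 ]]
40 [[311.57097897 271.79720102]]
120 [[310.75134827 251.35752795]]
266 [[309.15483938 211.41724984]]
```

View pics/s1c.png

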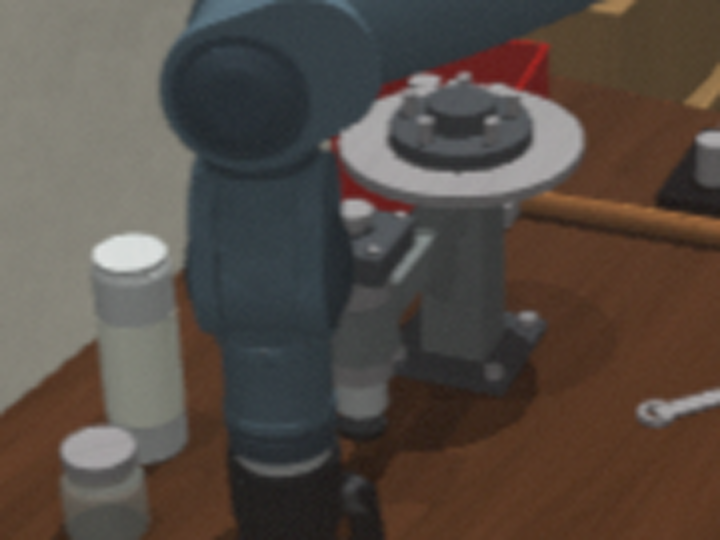

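View pics/w3.png

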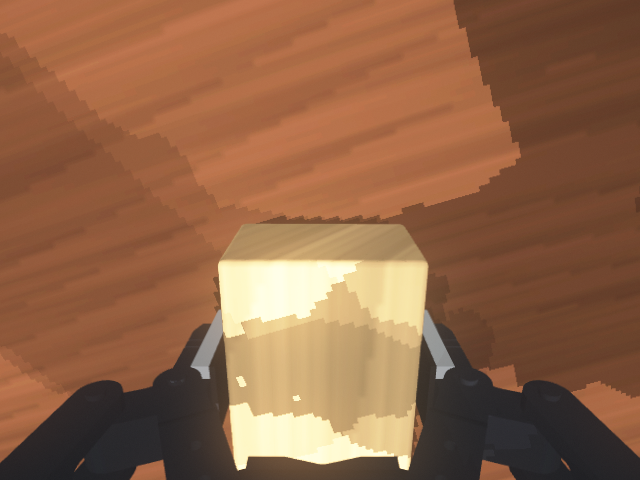

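```bash
python3 - <<'E'
from h import *
d=load('top')
for p in [(319,212),(319,213),(312,187),(312,189),(316,200)]: print(p,depth(d,*p))
w=load('wrist')
a=atz(w,219,262,40);b=atz(w,428,262,40);print('near end',a,b,(a+b)/2)
s=robot.get_state()['tool_pos']
m=(a+b)/2
u=np.array([b[1]-a[1],-(b[0]-a[0])]);u/=np.linalg.norm(u);print(u,np.degrees(np.arctan2(u[1],u[0])),(s[:2]-m[:2])@u)
# gearbox top z
zs=[depth(d,u_,v_)[2] for u_ in range(308,312) for v_ in range(205,222,3)];print(np.round(zs,0))
E
```

```text
(319, 212) [605.18494377 -17.13616437 266.24022515]
(319, 213) [601.45882437 -17.22021381 270.3175328 ]
(312, 187) [658.20487454   1.54285637 316.01001791]
(312, 189) [654.01463084   1.52612741 312.31360309]
(316, 200) [638.04054016  -8.56192049 265.3736477 ]
near end [446.98291251 258.14557904  40.        ] [464.35092517 313.78093428  40.        ] [455.66691884 285.96325666  40.        ]
[ 0.95456804 -0.29799306] -17.337101454718603 36.85111940727554
[250. 251. 250. 256. 251. 251. 251. 248. 251. 253. 247. 245. 253. 251.
 252. 251. 257. 248. 250. 254. 253. 250. 247. 251.]
```

```bash
python3 -m inch '[-1,-1,0.4,-0.1,0, -1,-3,1.1,-0.1,0, -1,-5.5,2,-0.1,0, -1,-8,2.8,-0.1,0, -1,-10.5,3.7,-0.1,0, -1,-13,4.6,-0.1,0, -1,-15.5,5.5,-0.1,0, -1,-17.5,6.2,-0.1,0, -1,-19,6.7,-0.1,0, -1,-20,7.1,-0.1,0]'
python3 - <<'E'
from h import *
d=cam('side','s4'); t=cam('top','t4'); cam('wrist','w4')
crop(d,220,160,400,295,4,'s4c')
s=robot.get_state();print(s['tool_pos'],s['finger_gap'],s['contact_force'])
E
```

```text
time_s: 3.73
tool_pos: [497.9, 61.4, 17.3]
ee_rot: [0.806, 0.592, 0.0, -0.001]
contact_force: [0.5, 2.9, -0.7]
finger_gap: 0.69
[498.28129827  61.37169622  17.33643976] 0.6906881828666179 [ 0.08223209 -3.13764467  0.1593121 ]
```

View pics/s4c.png

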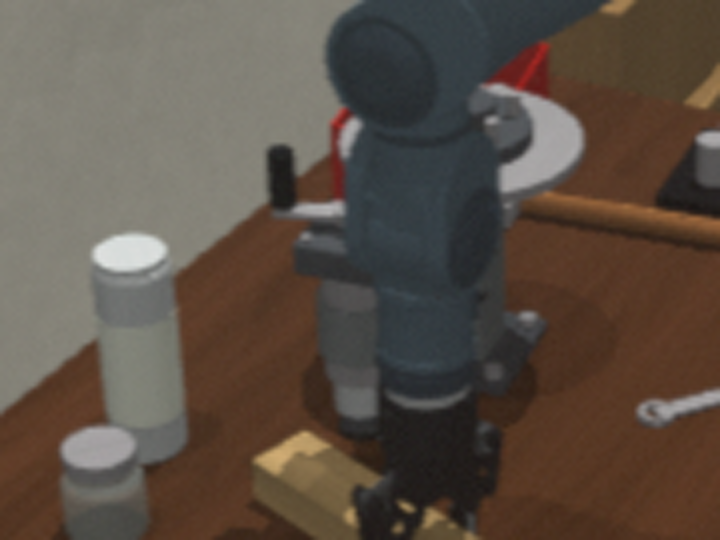

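View pics/t4.png

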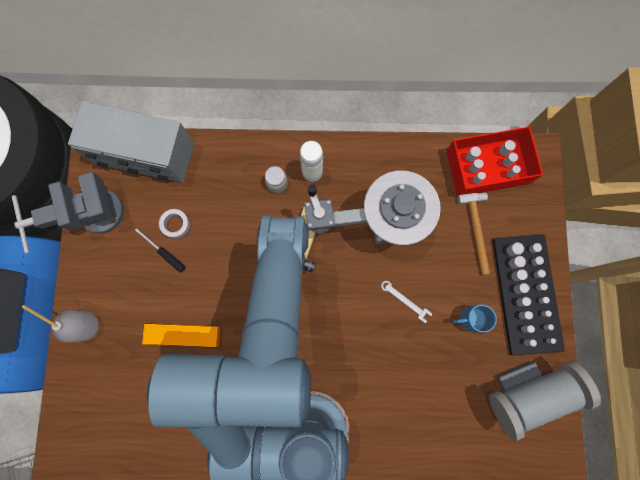

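```bash
python3 - <<'E'
from h import *
d=load('side'); tcp=robot.get_state()['tool_pos']
pts=[]
for v in range(165,295):
    for u in range(280,350):
        p=depth(d,u,v); pts.append(p)
P=np.array(pts); r=P-tcp
m=(np.abs(r[:,0])<110)&(np.abs(r[:,1])<110)&(P[:,2]>50)
P=P[m]
for z in range(60,420,20):
    q=P[(P[:,2]>=z)&(P[:,2]<z+20)]-tcp
    if len(q): print(z,len(q),'x',q[:,0].min().round(),q[:,0].max().round(),'y',q[:,1].min().round(),q[:,1].max().round())
for z in (40,50,60,70,80,90): print(z,proj(d,[593,-1,z]))
crop(d,285,235,335,285,12,'foot4')
E
```

```text
60 138 x -28.0 108.0 y -78.0 62.0
80 199 x -29.0 107.0 y -69.0 73.0
100 243 x -34.0 109.0 y -71.0 72.0
120 109 x -33.0 109.0 y -67.0 57.0
140 179 x -37.0 109.0 y -62.0 43.0
160 212 x -37.0 110.0 y -65.0 45.0
180 213 x -37.0 109.0 y -68.0 40.0
200 165 x -35.0 110.0 y -67.0 43.0
220 207 x -36.0 109.0 y -48.0 44.0
240 171 x -34.0 109.0 y -56.0 40.0
260 144 x -38.0 110.0 y -57.0 43.0
280 143 x -47.0 42.0 y -38.0 44.0
300 202 x -50.0 43.0 y -42.0 51.0
320 299 x -51.0 45.0 y -41.0 52.0
340 254 x -49.0 43.0 y -39.0 46.0
360 269 x -41.0 44.0 y -34.0 49.0
380 240 x -41.0 45.0 y -22.0 42.0
400 131 x -32.0 31.0 y -10.0 51.0
40 [[311.65414296 275.53180428]]
50 [[311.55294996 273.01663536]]
60 [[311.45117458 270.48631518]]
70 [[311.34881256 267.94072635]]
80 [[311.24585965 265.37975056]]
90 [[311.14231155 262.80326853]]
```

View pics/foot4.png

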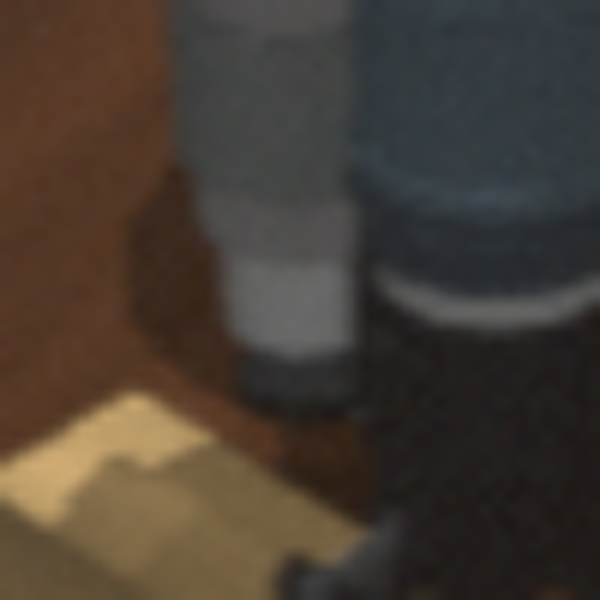

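View pics/w4.png

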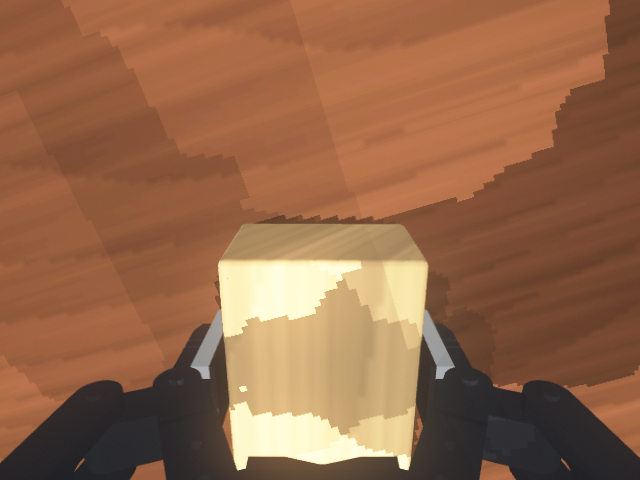

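```bash
python3 -m inch '[-1,-1,0.3,0,0, -1,-2,0.5,0,0, -1,-3,0.8,0,0, -1,-4,1.1,0,0, -1,-4.4,1.2,0,0, -1,-4.4,1.2,0,0, -1,-4.4,1.2,0,0]'
python3 - <<'E'
from h import *
d=cam('side','s5'); t=cam('top','t5'); cam('wrist','w5')
crop(d,270,190,390,290,6,'s5c'); crop(t,260,160,360,260,6,'t5c')
s=robot.get_state();print(s['tool_pos'],s['finger_gap'],s['contact_force'])
w=load('wrist')
a=atz(w,219,262,40);b=atz(w,428,262,40);m=(a+b)/2
u=np.array([b[1]-a[1],-(b[0]-a[0])]);u/=np.linalg.norm(u)
v=np.array([604,-18])-m[:2]; print('axis in block: along',v@u-110,'across',-v[0]*u[1]+v[1]*u[0])
E
```

```text
time_s: 4.47
tool_pos: [496.8, 15.8, 17.3]
ee_rot: [0.806, 0.592, -0.001, 0.001]
contact_force: [-0.0, -2.7, -0.5]
finger_gap: 0.689
[496.76886294  16.67698127  17.31787179] 0.6927092311871806 [ 0.00372474 -2.57616828 -0.69989643]
axis in block: along 39.404155221447894 across -0.8704993026402263
```

View pics/s5c.png

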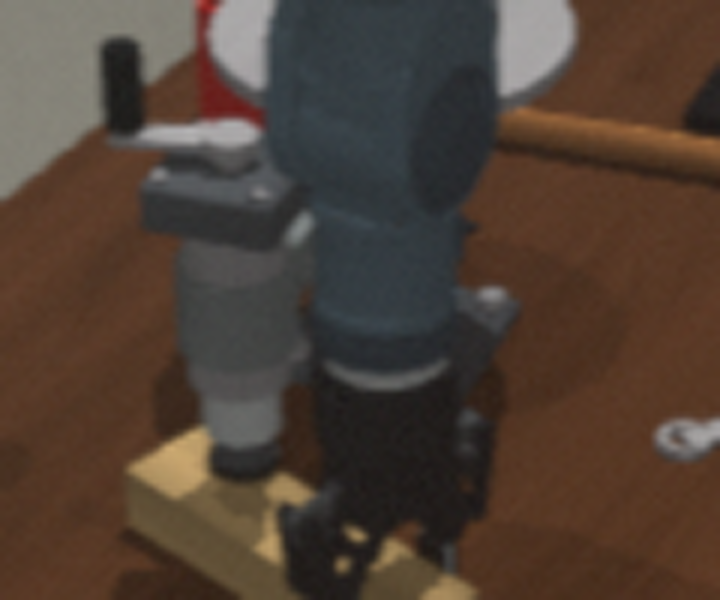

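View pics/w5.png

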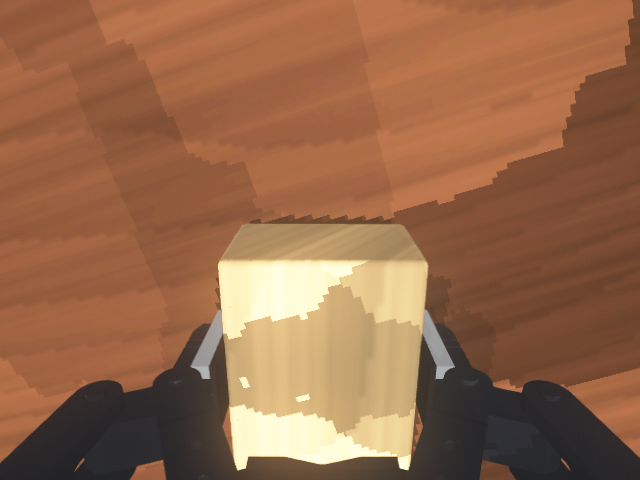

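View pics/t5c.png

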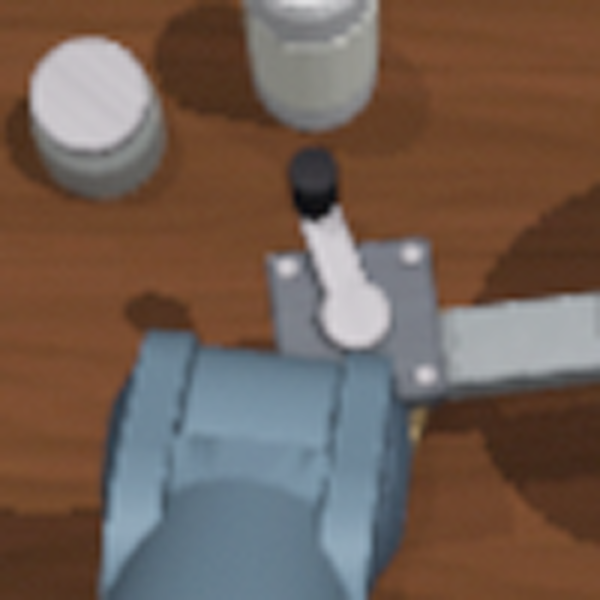

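```bash
python3 -m inch '[1,0,0,0,0, 1,0,0,0,0, 1,0,0,0,0, 1,0,0,0,0, 1,0,0,0,0, 1,0,-1,-1,0, 1,0,-2,-3,0, 1,0,-3,-6,0, 1,0,-3,-10,0, 1,0,-3,-14,0]'
python3 -m inch '[1,0,0,-4,0, 1,0,0,-8,0, 1,0,0,-12,0, 1,0,0,-16,0, 1,0,0,-20,0, 1,0,0,-22,0, 1,0,0,-22,0, 1,0,0,-22,0]'
python3 - <<'E'
from h import *
d=cam('side','s6'); t=cam('top','t6'); cam('wrist','w6')
crop(d,250,190,370,290,6,'s6c'); crop(t,260,160,360,260,6,'t6c')
s=robot.get_state();print(s['tool_pos'],s['ee_rot'],s['qpos'])
E
```

```text
time_s: 5.45
tool_pos: [465.9, 26.7, 158.0]
ee_rot: [0.806, 0.593, -0.001, -0.001]
contact_force: [1.4, -0.9, -0.5]
finger_gap: 1.004
time_s: 6.12
tool_pos: [469.0, 26.2, 378.4]
ee_rot: [0.806, 0.592, 0.001, 0.001]
contact_force: [-0.5, 0.4, 0.2]
finger_gap: 0.999
[467.35793094  26.2748498  375.6673368 ] [ 0.80564849  0.59239202 -0.00108366 -0.00101492] [-7.95591152e-02  1.61974068e-01  1.42923155e-01  1.55471259e+00
  1.15985258e-04  2.23186083e-01]
```

View pics/s6c.png

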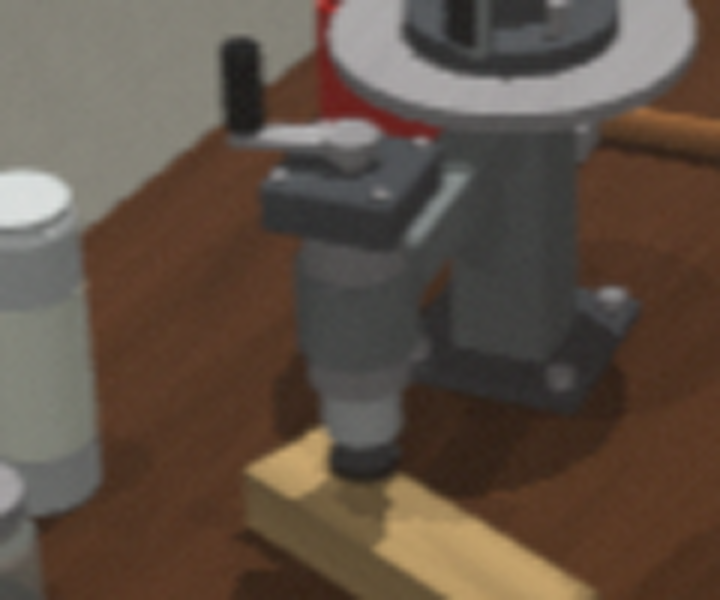

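View pics/t6.png

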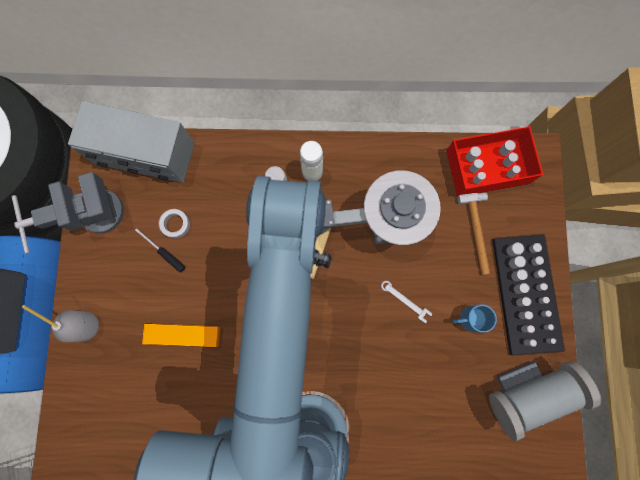

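View pics/w6.png

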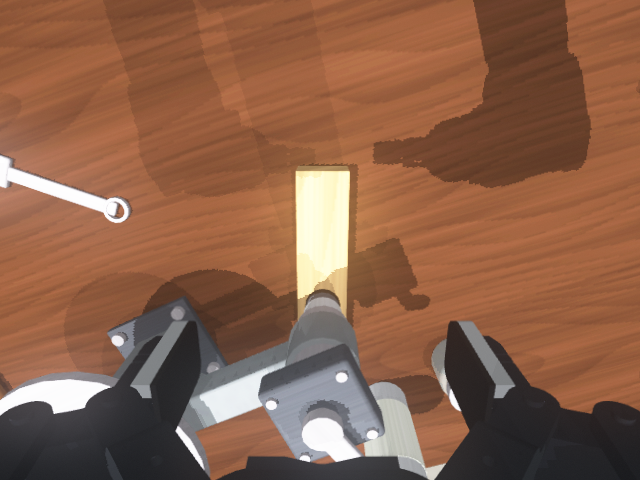

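The block lies under the foot (side crop: foot at (365,460), over the block's far half; wrist: foot at (322,297), within block edges 295–352). I'll measure the crank hub at wrist (323,432) too.

```bash
python3 - <<'E'
from h import *
w=load('wrist');s=load('side')
crop(w,240,330,400,480,5,'w6c'); crop(s,275,190,335,240,12,'s6h')
print(atz(w,323,432,266), atz(w,322,299,65))
E
```

```text
[603.86900815 -16.26128136 266.        ] [597.3327819  -15.35982538  65.        ]
```

View pics/w6c.png

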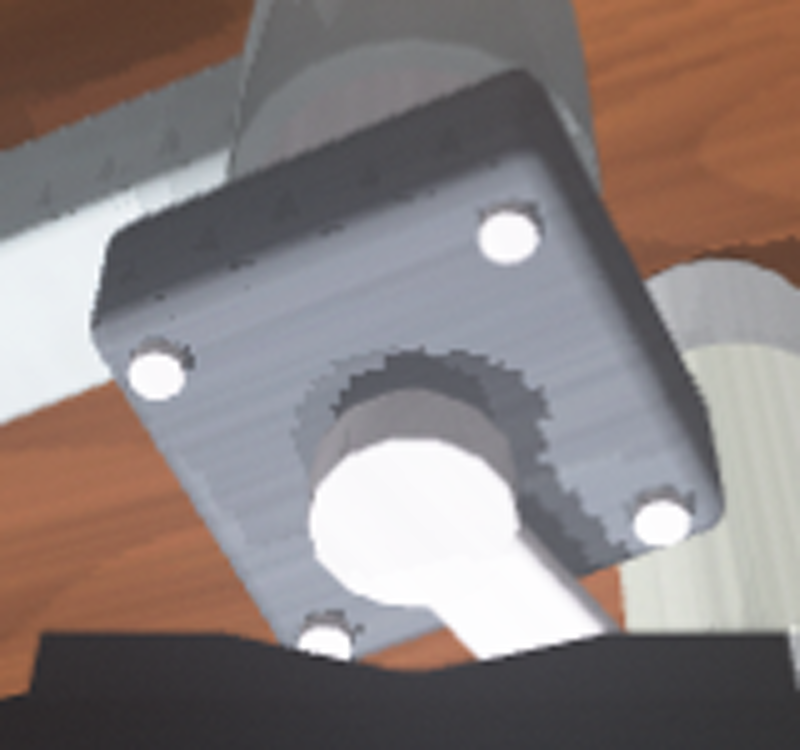

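View pics/s6h.png

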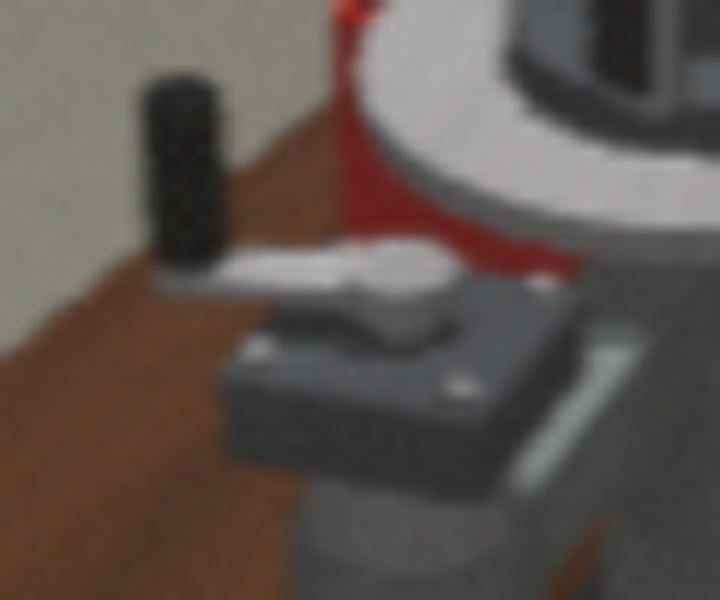

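```bash
python3 - <<'E'
from h import *
from scipy.optimize import least_squares
t=load('top');s=load('side');w=load('wrist')
def f(p):
    ax,ay,th=p
    h=[ax+55*np.cos(th),ay+55*np.sin(th)]
    r=[]
    r+=list(proj(t,[ax,ay,266])[0]-[319.3,212.0])
    r+=list(proj(t,[*h,314])[0]-[312.2,186.5])
    r+=list((proj(s,[ax,ay,266])[0]-[308.5,212.1]))
    r+=list((proj(s,[*h,291])[0]-[290.2,204.3]))
    r+=list((proj(w,[ax,ay,266])[0]-[323,434.2])*.5)
    return r
o=least_squares(f,[604,-18,.35]);p=o.x
print(p,np.round(o.fun,1),'handle',p[:2]+55*np.array([np.cos(p[2]),np.sin(p[2])]))
E
```

```text
[ 6.05984143e+02 -1.68944506e+01  3.41779890e-01] [-0.4 -0.3 -0.2  0.9 -0.3 -0.5  0.1 -1.1  0.   0.1] handle [657.80292127   1.53960039]
```

```bash
python3 -m inch '[1,0.7,3.8,0,0, 1,1.4,7.6,0,0, 1,2.1,11.4,0,0, 1,2.8,15.2,0,0, 1,3.2,18,0,0, 1,3.3,18.9,0,0, 1,3.3,18.9,0,0, 1,3.3,18.9,0,0, 1,3.3,18.9,0,0]'
python3 - <<'E'
from h import *
d=cam('side','s7'); t=cam('top','t7'); cam('wrist','w7')
crop(d,250,150,370,240,6,'s7c')
s=robot.get_state();print(s['tool_pos'],s['ee_rot'],s['qpos'])
E
```

```text
time_s: 7.02
tool_pos: [657.5, 1.5, 376.8]
ee_rot: [0.806, 0.592, -0.001, -0.001]
contact_force: [-0.0, 0.3, 0.9]
finger_gap: 1.002
[657.31300892   1.61515362 378.41592211] [8.05589774e-01 5.92473572e-01 3.50992668e-04 2.44396480e-04] [-9.40404800e-02  6.42655393e-01  8.80282158e-01  1.80757384e+00
  1.02339716e-04  2.08503963e-01]
```

View pics/s7c.png

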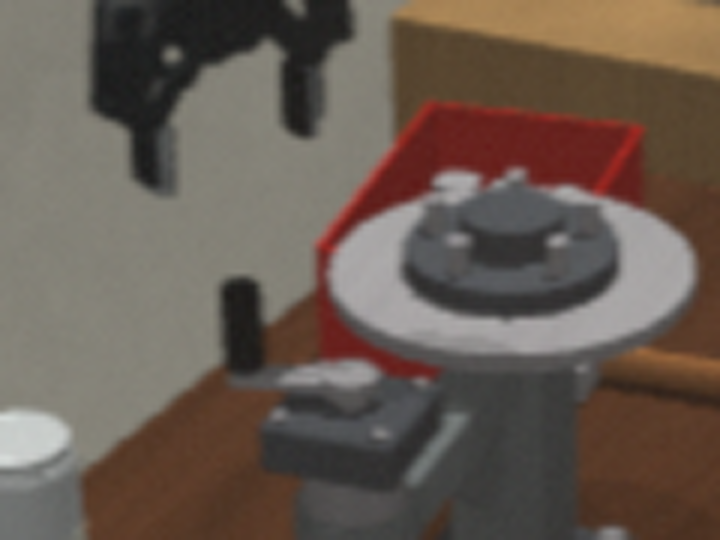

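View pics/w7.png

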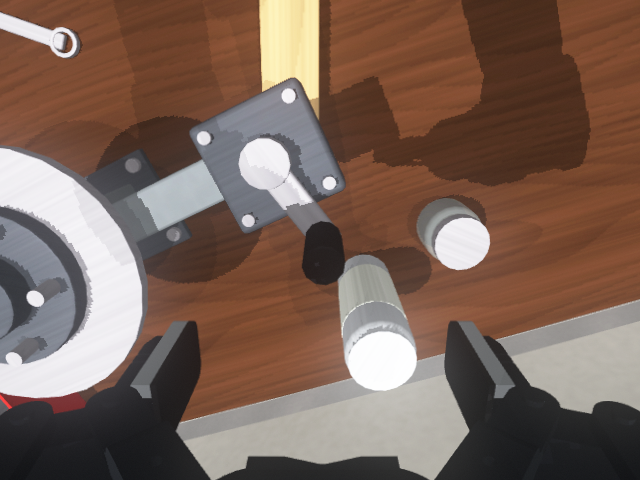

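```bash
python3 - <<'E'
from h import *
w=load('wrist')
crop(w,230,120,390,300,4,'w7c')
print(atz(w,324,268,314),atz(w,264,163,266), proj(w,[657.5,1.5,314]))
E
```

```text
[657.23418743   2.05646104 314.        ] [603.93115239 -17.12333797 266.        ] [[323.08935737 268.78418712]]
```

View pics/w7c.png

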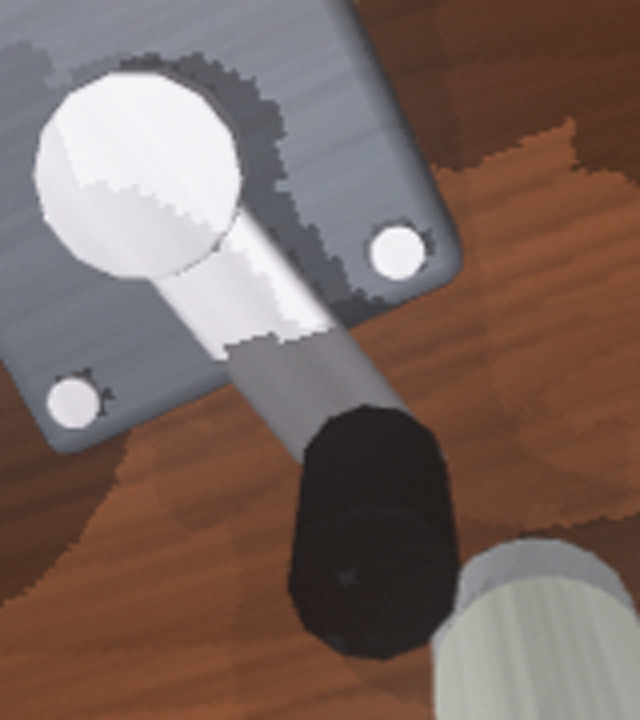

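```bash
python3 -m inch '[1,0,-0.1,2,0, 1,0,-0.1,4.5,0, 1,0,-0.1,7,0, 1,0,-0.1,9,0, 1,0,-0.1,9.2,0, 1,0,-0.1,9.2,0, 1,0,-0.1,9.2,0]'
python3 -m inch '[-1,0,0,0,0, -1,0,0,0,0, -1,0,0,0,0, -1,0,0,0,0, -1,0,0,0,0, -1,0,0,0,0, -1,0,0,0,0, -1,0,0,0,0, -1,0,0,0,0, -1,0,0,0,0]'
python3 - <<'E'
from h import *
d=cam('side','s8'); t=cam('top','t8'); cam('wrist','w8')
crop(d,250,150,370,240,6,'s8c')
s=robot.get_state();print(s)
E
```

```text
time_s: 7.75
tool_pos: [657.3, 1.7, 287.2]
ee_rot: [0.806, 0.592, 0.001, 0.001]
contact_force: [-0.1, -1.1, 0.3]
finger_gap: 1.0
time_s: 8.58
tool_pos: [657.7, 1.8, 285.8]
ee_rot: [0.806, 0.592, 0.001, 0.0]
contact_force: [0.2, 1.5, 3.7]
finger_gap: 0.237
{'time_s': 8.7333, 'qpos': array([-9.38583270e-02,  5.64888500e-01,  4.96546426e-01,  1.50120003e+00,
        5.22903225e-04,  2.08790118e-01]), 'joint_velocities': array([ 0.00017719, -0.0006397 , -0.00095073,  0.00128619, -0.00189895,
        0.00093257]), 'joint_efforts': array([-1.14767388e+00, -5.21257031e+01,  2.49056107e+01,  3.39112775e-01,
       -5.57167064e-01, -3.74864510e-03]), 'tool_pos': array([657.69197853,   1.82704951, 285.80710916]), 'ee_rot': array([8.05620386e-01, 5.92431711e-01, 6.42121651e-04, 2.22046992e-04]), 'contact_force': array([0.78331261, 1.9637212 , 4.60446559]), 'ft_torque': array([ 0.34610312, -0.17171506,  0.01278625]), 'finger_gap': 0.24132786413002247}
```

View pics/s8c.png

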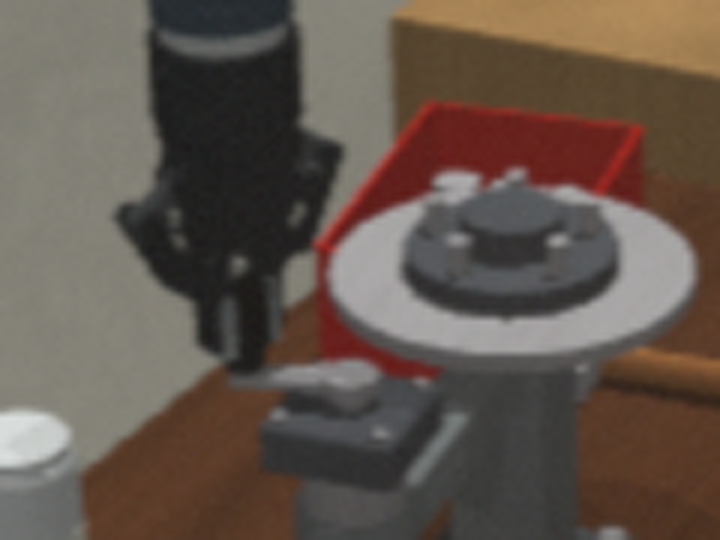

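View pics/w8.png

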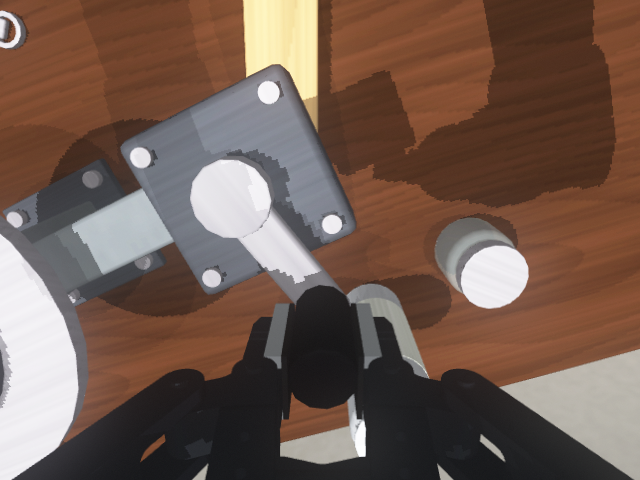

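```bash
cat > arc.py <<'E'
import sys,numpy as np
# tool-frame shifts (cm) going from phi by steps
def arc(phi,steps,r=5.5):
    out=[];p=phi
    for s in steps:
        p+=s; out.append((round(r*(np.cos(p)-np.cos(phi)),2),round(r*(np.sin(p)-np.sin(phi)),2)))
    return out,p
def rep(phi):
    from workcell import robot
    from scipy.spatial.transform import Rotation as R
    s=robot.get_state(); M=R.from_quat(s['ee_rot']).as_matrix()
    f=M.T@s['contact_force']; t=np.array([-np.sin(phi),np.cos(phi)]); r=np.array([np.cos(phi),np.sin(phi)])
    rel=s['tool_pos'][:2]-np.array([604.5,-17]); m=(M.T[:, :2]@rel)
    print('t',s['time_s'],'drag %.1f radial %.1f fz %.1f'%(-f[:2]@t,f[:2]@r,f[2]),'meas phi %.3f r %.1f'%(np.arctan2(m[1],m[0])%(2*np.pi),np.hypot(*m[:2])),'gap %.3f'%s['finger_gap'],'rot',s['ee_rot'].round(3))
E
python3 - <<'E'
from arc import *
rep(.925)
print(arc(.925,[.03,.07,.1,.1,.1,.1]))
E
```

```text
t 8.7333 drag 1.6 radial 1.4 fz -4.6 meas phi 0.928 r 56.4 gap 0.241 rot [0.806 0.592 0.001 0.   ]
([(np.float64(-0.13), np.float64(0.1)), (np.float64(-0.46), np.float64(0.31)), (np.float64(-0.94), np.float64(0.57)), (np.float64(-1.45), np.float64(0.78)), (np.float64(-1.97), np.float64(0.94)), (np.float64(-2.51), np.float64(1.05))], 1.4250000000000005)
```

```bash
python3 -m inch '[-1,-0.13,0.1,0,0, -1,-0.46,0.31,0,0, -1,-0.94,0.57,0,0, -1,-1.45,0.78,0,0, -1,-1.97,0.94,0,0, -1,-2.51,1.05,0,0]'
python3 - <<'E'
from arc import *
rep(1.425)
for r in(5.5,):print(arc(1.425,[.1,.15]+[.2]*8,r))
E
```

```text
time_s: 9.23
tool_pos: [660.8, -22.8, 285.8]
ee_rot: [0.805, 0.593, 0.003, -0.001]
contact_force: [2.6, 7.4, 5.0]
finger_gap: 0.238
t 9.2333 drag 7.8 radial 1.4 fz -4.9 meas phi 1.373 r 56.6 gap 0.238 rot [ 0.805  0.593  0.003 -0.001]
([(np.float64(-0.55), np.float64(0.05)), (np.float64(-1.37), np.float64(0.03)), (np.float64(-2.45), np.float64(-0.19)), (np.float64(-3.46), np.float64(-0.63)), (np.float64(-4.36), np.float64(-1.25)), (np.float64(-5.12), np.float64(-2.04)), (np.float64(-5.71), np.float64(-2.97)), (np.float64(-6.1), np.float64(-3.99)), (np.float64(-6.29), np.float64(-5.08)), (np.float64(-6.25), np.float64(-6.17))], 3.2750000000000012)
```

```bash
python3 -m inch '[-1,-0.55,0.05,0,0, -1,-1.37,0.03,0,0, -1,-2.45,-0.19,0,0, -1,-3.46,-0.63,0,0, -1,-4.36,-1.25,0,0, -1,-5.12,-2.04,0,0, -1,-5.71,-2.97,0,0, -1,-6.1,-3.99,0,0, -1,-6.29,-5.08,0,0, -1,-6.25,-6.17,0,0]'
python3 - <<'E'
from arc import *
rep(3.275)
print(arc(3.275,[.15]*8))
from h import *
d=cam('side','s9');crop(d,270,190,360,290,6,'s9c')
rep(3.275)
E
```

```text
time_s: 10.07
tool_pos: [584.9, -67.9, 285.8]
ee_rot: [0.806, 0.592, 0.002, 0.003]
contact_force: [10.0, -0.8, 1.3]
finger_gap: 0.236
t 10.0667 drag 9.4 radial -3.5 fz -1.2 meas phi 3.205 r 54.6 gap 0.236 rot [0.806 0.592 0.002 0.003]
([(np.float64(0.17), np.float64(-0.81)), (np.float64(0.46), np.float64(-1.58)), (np.float64(0.86), np.float64(-2.3)), (np.float64(1.37), np.float64(-2.95)), (np.float64(1.96), np.float64(-3.52)), (np.float64(2.64), np.float64(-3.99)), (np.float64(3.37), np.float64(-4.36)), (np.float64(4.16), np.float64(-4.61))], 4.4750000000000005)
t 10.1167 drag 5.0 radial -2.4 fz -1.4 meas phi 3.248 r 54.5 gap 0.237 rot [0.806 0.592 0.001 0.002]
```

View pics/s9c.png

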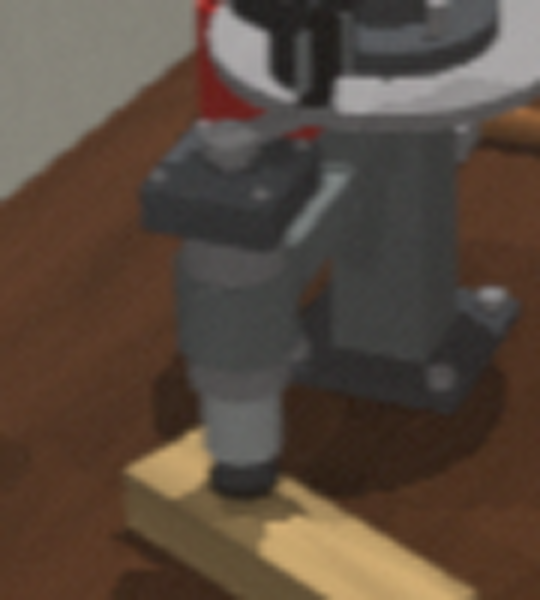

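```bash
python3 -m inch '[-1,0.17,-0.81,0,0, -1,0.46,-1.58,0,0, -1,0.86,-2.3,0,0, -1,1.37,-2.95,0,0, -1,1.96,-3.52,0,0, -1,2.64,-3.99,0,0, -1,3.37,-4.36,0,0, -1,4.16,-4.61,0,0]'
python3 - <<'E'
from arc import *
rep(4.45)
print(arc(4.475,[.1]*7))
E
```

```text
time_s: 10.78
tool_pos: [551.1, -16.7, 285.8]
ee_rot: [0.806, 0.591, -0.002, 0.003]
contact_force: [1.0, -9.3, 4.0]
finger_gap: 0.24
t 10.7833 drag 9.3 radial -1.4 fz -3.9 meas phi 4.414 r 53.4 gap 0.240 rot [ 0.806  0.591 -0.002  0.003]
([(np.float64(0.54), np.float64(-0.1)), (np.float64(1.09), np.float64(-0.15)), (np.float64(1.64), np.float64(-0.14)), (np.float64(2.18), np.float64(-0.08)), (np.float64(2.72), np.float64(0.03)), (np.float64(3.24), np.float64(0.2)), (np.float64(3.75), np.float64(0.42))], 5.174999999999997)
```

```bash
python3 -m inch '[-1,0.54,-0.1,0,0, -1,1.09,-0.15,0,0, -1,1.64,-0.14,0,0, -1,2.18,-0.08,0,0, -1,2.72,0.03,0,0, -1,3.24,0.2,0,0, -1,3.75,0.42,0,0]'
python3 - <<'E'
from arc import *
rep(5.15)
print(arc(5.175,[.1]*3))
print(arc(5.475,[.1]*3))
E
```

```text
time_s: 11.37
tool_pos: [564.2, 18.6, 285.7]
ee_rot: [0.806, 0.592, -0.003, 0.001]
contact_force: [-6.4, -6.6, 8.5]
finger_gap: 0.239
t 11.3667 drag 9.3 radial 0.2 fz -8.5 meas phi 5.131 r 53.7 gap 0.239 rot [ 0.806  0.592 -0.003  0.001]
([(np.float64(0.48), np.float64(0.27)), (np.float64(0.93), np.float64(0.59)), (np.float64(1.34), np.float64(0.95))], 5.474999999999999)
([(np.float64(0.38), np.float64(0.4)), (np.float64(0.71), np.float64(0.83)), (np.float64(1.01), np.float64(1.3))], 5.774999999999999)
```

```bash
python3 -m inch '[-1,0.48,0.27,0,0, -1,0.93,0.59,0,0, -1,1.34,0.95,0,0]'
python3 -c "
from arc import *
rep(5.45)"
python3 -m inch '[-1,0.38,0.4,0,0, -1,0.71,0.83,0,0, -1,1.01,1.3,0,0]'
python3 - <<'E'
from arc import *
rep(5.75)
print(arc(5.775,[.1]*3))
print(arc(6.075,[.1]*2))
print(arc(6.275,[.1]*2))
E
```

```text
time_s: 11.62
tool_pos: [576.6, 29.3, 285.7]
ee_rot: [0.806, 0.592, -0.003, 0.0]
contact_force: [-6.9, -4.9, 9.3]
finger_gap: 0.237
t 11.6167 drag 8.5 radial -0.8 fz -9.2 meas phi 5.437 r 54.1 gap 0.237 rot [ 0.806  0.592 -0.003  0.   ]
time_s: 11.87
tool_pos: [591.6, 36.0, 285.7]
ee_rot: [0.806, 0.592, -0.003, -0.001]
contact_force: [-8.9, -2.2, 10.2]
finger_gap: 0.239
t 11.8667 drag 9.2 radial -0.1 fz -10.1 meas phi 5.740 r 54.5 gap 0.239 rot [ 0.806  0.592 -0.003 -0.001]
([(np.float64(0.24), np.float64(0.49)), (np.float64(0.44), np.float64(1.01)), (np.float64(0.58), np.float64(1.54))], 6.074999999999999)
([(np.float64(0.09), np.float64(0.54)), (np.float64(0.12), np.float64(1.09))], 6.2749999999999995)
([(np.float64(-0.02), np.float64(0.55)), (np.float64(-0.1), np.float64(1.09))], 6.475)
```

```bash
python3 -m inch '[-1,0.24,0.49,0,0, -1,0.44,1.01,0,0, -1,0.58,1.54,0,0]'
python3 -c "
from arc import *
rep(6.05)
from h import *
d=cam('side','s10');crop(d,270,190,360,290,6,'s10c')"
```

```text
time_s: 12.12
tool_pos: [607.4, 37.9, 285.7]
ee_rot: [0.806, 0.592, -0.003, -0.002]
contact_force: [-10.4, 1.6, 12.5]
finger_gap: 0.24
t 12.1167 drag 10.6 radial 0.9 fz -12.4 meas phi 6.034 r 55.0 gap 0.240 rot [ 0.806  0.592 -0.003 -0.002]
```

View pics/s10c.png

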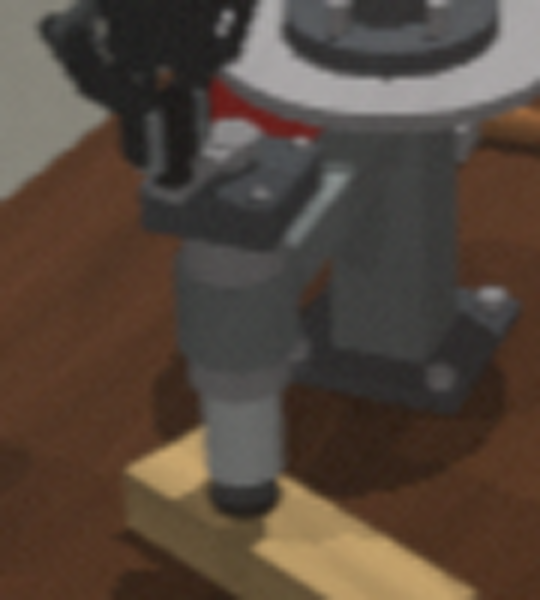

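The foot has reached the block (sole at crop (243,510), shadow gap gone) and drag is rising. I'll continue in short arcs.

```bash
python3 -m inch '[-1,0.09,0.54,0,0, -1,0.12,1.09,0,0]'
python3 -c "
from arc import *
rep(6.25)"
python3 -m inch '[-1,-0.02,0.55,0,0, -1,-0.1,1.09,0,0]'
python3 -c "
from arc import *
rep(6.45)
print(arc(6.475,[.1]*3))
print(arc(6.775,[.1]*2))"
```

```text
time_s: 12.33
tool_pos: [617.8, 36.6, 285.7]
ee_rot: [0.805, 0.593, -0.002, -0.003]
contact_force: [-11.3, 4.5, 11.0]
finger_gap: 0.236
t 12.3333 drag 12.2 radial 1.3 fz -10.9 meas phi 6.224 r 55.2 gap 0.236 rot [ 0.805  0.593 -0.002 -0.003]
time_s: 12.5
tool_pos: [628.0, 33.3, 285.7]
ee_rot: [0.805, 0.593, -0.002, -0.004]
contact_force: [-11.0, 6.7, 11.8]
finger_gap: 0.238
t 12.5 drag 13.0 radial 1.0 fz -11.7 meas phi 0.135 r 55.5 gap 0.238 rot [ 0.805  0.593 -0.002 -0.004]
([(np.float64(-0.13), np.float64(0.53)), (np.float64(-0.32), np.float64(1.05)), (np.float64(-0.55), np.float64(1.55))], 6.774999999999999)
([(np.float64(-0.28), np.float64(0.47)), (np.float64(-0.61), np.float64(0.91))], 6.975)
```

```bash
python3 -m inch '[-1,-0.13,0.53,0,0, -1,-0.32,1.05,0,0, -1,-0.55,1.55,0,0]'
python3 -c "
from arc import *
rep(6.75)
print(arc(6.775,[.1,.09]))"
```

```text
time_s: 12.75
tool_pos: [641.4, 25.0, 285.7]
ee_rot: [0.805, 0.593, -0.001, -0.005]
contact_force: [-10.2, 10.8, 10.5]
finger_gap: 0.242
t 12.75 drag 14.9 radial 0.7 fz -10.4 meas phi 0.421 r 55.9 gap 0.242 rot [ 0.805  0.593 -0.001 -0.005]
([(np.float64(-0.28), np.float64(0.47)), (np.float64(-0.58), np.float64(0.87))], 6.965)
```

```bash
python3 -m inch '[-1,-0.28,0.47,0,0, -1,-0.47,0.73,0,0]'
python3 -c "
from arc import *
rep(6.9)
from h import *
d=cam('side','s11');crop(d,270,190,360,290,6,'s11c')
rep(6.9)"
```

```text
time_s: 12.92
tool_pos: [647.6, 18.9, 285.7]
ee_rot: [0.805, 0.593, 0.0, -0.005]
contact_force: [-9.2, 12.7, 9.5]
finger_gap: 0.245
t 12.9167 drag 15.8 radial 0.4 fz -9.4 meas phi 0.575 r 56.1 gap 0.245 rot [ 0.805  0.593  0.    -0.005]
t 12.9667 drag 14.1 radial -0.3 fz -9.2 meas phi 0.584 r 56.1 gap 0.239 rot [ 0.805  0.593  0.    -0.005]
```

View pics/s11c.png

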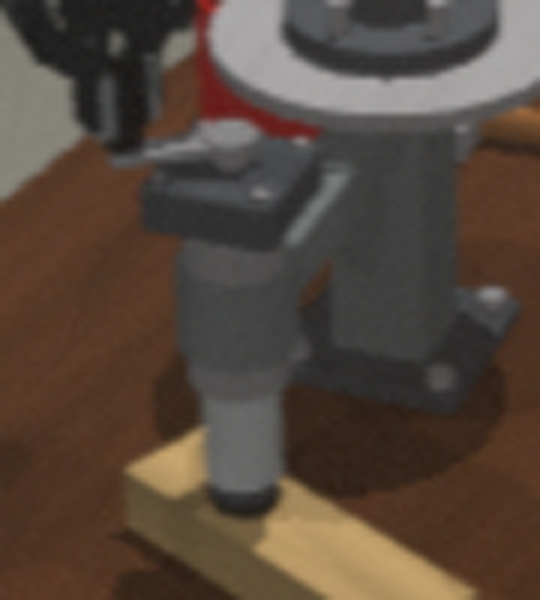

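Drag is 15.8 N against 9.2 N in the air, so about +6.5 N or 72 N on the foot. Angle past contact, about 1.13 rad, agrees. The image shows the foot compressed on the block. Releasing.

```bash
python3 -m inch '[1,0,0,0,0, 1,0,0,0,0, 1,0,0,0,0, 1,0,0,0,0, 1,0,0,0,0, 1,0,0,0,0, 1,0,0,-2,0, 1,0,0,-5,0, 1,0,0,-8,0, 1,0,0,-9,0]'
python3 -m inch '[1,0,-4,0,0, 1,0,-8,0,0, 1,0,-12,0,0, 1,0,-16,0,0, 1,0,-20,0,0, 1,0,-22,0,0, 1,0,-22,0,0, 1,0,-22,0,0]'
python3 - <<'E'
from h import *
d=cam('side','s12');crop(d,260,190,360,290,6,'s12c');cam('top','t12');cam('wrist','w12')
s=robot.get_state();print(s['time_s'],s['tool_pos'],s['contact_force'],s['joint_velocities'].round(3))
E
```

```text
time_s: 13.8
tool_pos: [650.7, 14.9, 379.7]
ee_rot: [0.806, 0.592, 0.002, 0.002]
contact_force: [0.5, 0.2, 0.5]
finger_gap: 1.003
time_s: 14.47
tool_pos: [439.8, 80.9, 376.0]
ee_rot: [0.805, 0.593, 0.001, 0.001]
contact_force: [1.4, -1.2, -0.8]
finger_gap: 0.995
14.6167 [441.52138507  80.37056137 375.12391401] [ 1.05845724 -0.04067227  0.68539528] [-0.004  0.012  0.005  0.001  0.003  0.001]
```

View pics/s12c.png

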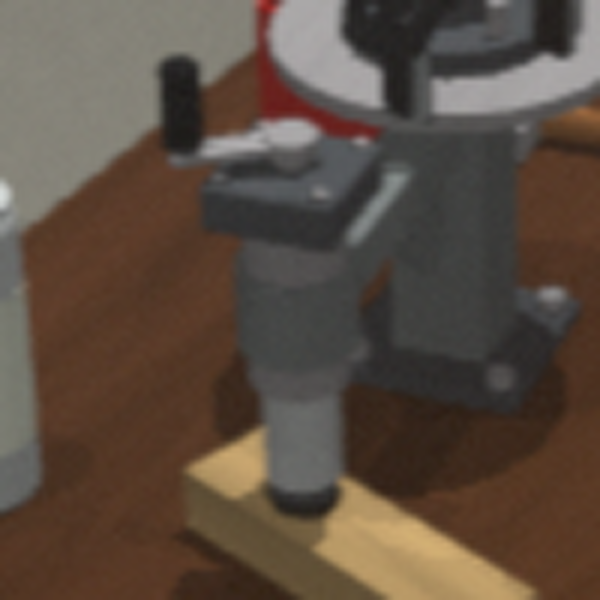

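View pics/t12.png

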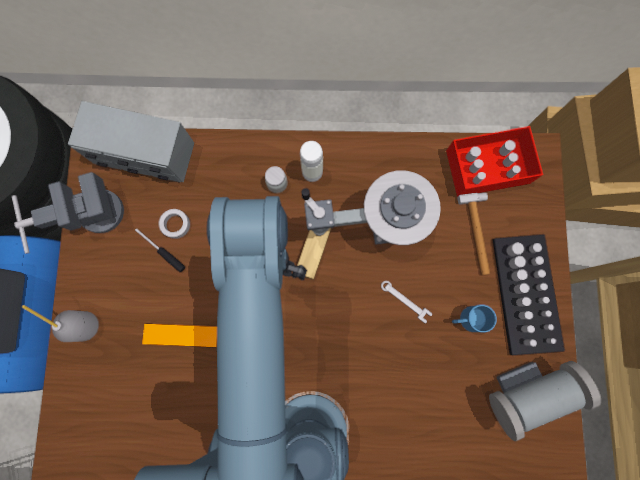

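View pics/w12.png

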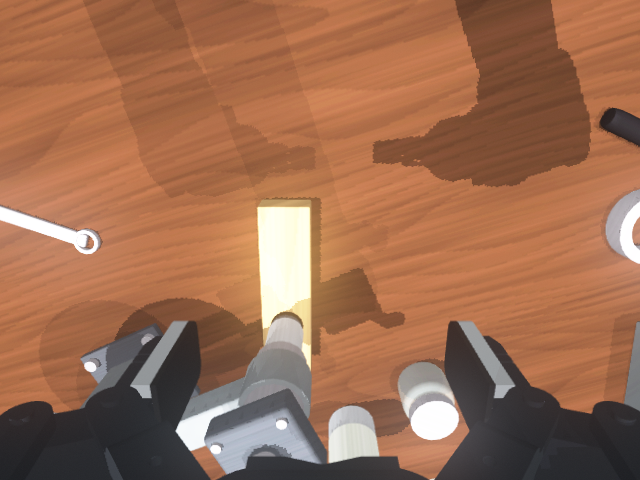

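The foot stands on the block with wood on both sides: wrist view has the foot at 270–303 and the block at 262–311. The handle is free, the other things are where they were, and the gripper is clear. Handing in.

```bash
python3 -c "
from workcell import robot
print(robot.close_job())"
```

```text
the job is handed in; nothing more can be done
None
```

The leg now stands on the wooden block, pressing with about 70 N, and I handed the job in at 14.6 s of the 72 s allowed.

- **Block:** I gripped it near one end and slid it flat under the leg. The foot sits about 39 mm along from the block's middle and within about 1 mm of its centre line.
- **Crank:** I wound it clockwise for just under one turn. The handle ran at about 9.2 N in the air, and the foot met the block after about 4.8 rad. I stopped at 15.8 N, which is 6.5 N heavier and means about 72 N on the foot. The angle wound after contact, about 1.13 rad, gives about 68 N, so the two estimates roughly agree.
- **Last checks:** After I let go, the pictures showed the whole foot on the block, with a margin of wood on both sides. The handle stayed where I left it, the gripper was clear, and the other things looked unmoved.

No check failed. While I was gripping and turning the handle, there was an unexplained upward force of up to 12 N on the tool, far below the limits.

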